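Clip a spare controller module onto the jeweller's bench rail

ROBOT

A 6-joint arm with a two-finger parallel gripper is mounted at the origin on the work surface. World frame = base frame: x ahead of the robot, y to its left, z up, the work surface at z = 0. Lengths are in mm, angles in degrees, forces in N, time in s.
With the tool pointing down it reaches from about 300 to 850 mm from the base axis. Payload 4.2 kg.
Tool frame: the origin (TCP) lies at the very end of the fingers, on their centre line; the grasp point (between the pads) lies 19 mm behind it; z points along the fingers, y is the direction in which the jaws open and shut (so a half turn about z gives the same grasp; the last joint's range is limited). The gripper opens to 91 mm and grips with 3 to 60 N. Pads are 32 mm wide; open, the fingers measure 118 mm over their backs; the gripper's body (76 mm by 178 mm) begins 60 mm behind the grasp point.
Start: joints at [-1.146, 18.312, 89.639, -0, 72.044, -1.146], TCP at [575.02, 0, 174.376] pointing down, gripper open.
Joint ranges: [-177.97, 177.97], [-48.28, 115.42], [12.27, 149.76], [-77.06, 257.06], [2.81, 150.46], [-146.56, 146.56]. Speed limits (degrees/s): [147.25, 147.25, 180, 180, 180, 180].

INTERFACE

Orientations are given as [roll, pitch, yaw] about the fixed x, y, z axes, in that order (R = Rz(yaw) Ry(pitch) Rx(roll)).
In Python, from workcell import * gives the robot as it stands. The module is installed in compiled form; this text tells all that it offers.
- The arm moves only by the tool servo_tool, never from a script. Its argument "plan" is a list that holds one entry, the list of rows, each a list of 7 numbers: the shift along the tool's x, y, z in mm, then the turn, a rotation vector about the tool's x, y, z in rad, then the opening, from 0 (shut) to 1 (fully open). A call has 1 to 20 rows; each row is the pose to reach, as a shift and turn from the pose commanded when the call began, along the tool's axes at that moment; what a row does not reach only later rows make up. A row lasts 1/10 s, in which the tool goes at most 50 mm and 8.59 degrees, less where a joint would pass 70% of its speed; a pose out of reach is approached as far as the arm can. A call with a gripper value outside its range is refused whole. The fingers move at their own pace and stop on an object; "squeeze" is the grip in N (left out, the last holds). Time passes only in rows, so rows that repeat a pose let the fingers close. It gives the time, the measured TCP pose, the force and the opening at its end, in the units of the state.
- state(): the state, without advancing time (a new reading comes with each control period).
- grab_frame(name): name is "scene" or "side" or "wrist"; returns a dict with "color" (480x640x3 uint8, red, green, blue), "range_z" (480x640 float32, mm along the optical axis (not along the pixel's ray), 0 where there is no reading), "fx", "fy", "cx", "cy" (pixels), "rvec" (rotation vector, rad) and "tvec" (3), from world to camera coordinates, as OpenCV has them; the wrist camera has in their place "tool_from_camera" (4x4, takes a point from camera to tool coordinates, whose origin is the TCP and whose axes are the flange's). Camera axes: x right, y down, z forward; pixel columns grow to the right and rows downward; lengths in mm; the calibration is good to about 2 mm. A picture is of the moment at which its call begins: read the wrist's pose just before it.
- job_done(): hands the job in, once; it reports no verdict.
The state is a dict: "time_s": time; "qpos": joint angles; "qvel": joint speeds; "effort": joint torques, N m; "ee_pos": TCP position; "ee_rot": TCP orientation; "force": force on the tool from outside, world axes, zero at the start; "torque": the same for the moment, N m; "gripper_width": finger opening in mm.
Only numpy, scipy, OpenCV 4.12 (cv2) and the standard library are available. Lean on these libraries where they do the work, as an engineer would, in place of code of your own. Each camera call takes 0.05 s, during which the arm holds its last target.

TASK

Pick up the loose controller module and put it on the aluminium bench rail, anywhere on the free stretch between the module already there and the end clamp. First hook its rigid lip under the rail edge nearest the robot with the other end held up, then rock that end down until the sprung foot clicks under the far edge and the module sits flat; do not force it (never more than about 30 N between module and rail), leave the other things on the bench where they are, and let go.

Things in the scene. Friction and masses are not known exactly. Their poses are not given: they have to be found in the camera images.
- module: Loose grey rail module, 36 mm wide (y), 0.2-0.3 kg. Origin: centre of its underside (starts on the bench, z = 0). x runs from the lip end (-x, starts facing the robot) to the sprung foot end, z up. Heights above the origin: seating face 17 mm, housing 17-43 mm (x -40 to 44), raised nose 43-67 mm (x -26 to 16). Seated, its origin is 13 mm above the rail's origin, within 1.5 mm of its centre line
- module_grip (a point): Middle of the module's nose, 50 mm above the module's origin, at x = -5 mm; axes as the module's. Grip here across the 36 mm width (y), fingertips ending no lower than 22 mm above the module's origin, to stay clear of the rail
- module_lip (a point): Middle of the upper tip edge of the rigid lip (module x -20.5 mm, height 10.5 mm); axes as the module's. The lip is 4 mm thick and reaches 5.5 mm out from the jaw's wall (inner face x -26, outer x -38 mm, going down to height 0). The slot between lip and seating face is 6.5 mm high. The foot end must be 0.3-0.4 rad up to clear the rail's top while the lip goes in
- module_press (a point): Middle of the top of the module's shoulder behind the nose, above the foot (module x 30 mm, height 43 mm; the shoulder runs from x 16 to 44 mm); axes as the module's. Pressing straight down here with about 6 to 12 N clicks the foot, once the lip is hooked
- foot (a joint): Black sprung foot between two cheeks, how far pushed out (towards module +x), m: 0 at rest, at most 0.008. Its nose reaches in to module x 21.5 mm at heights 9-12 mm, ramp below. The rail's far edge pushes it out 2-4 mm on rocking down; then it springs back to 0: the click. Preload 5 N, 0.5 N/mm. Hooked and let go, it rests on the ramp, foot end about 0.2 rad up; its weight does not click it
- rail: Aluminium rail on the bench, 220 mm long (y), turned up to 0.35 rad. Origin: centre of its underside (z = 0); x across it, away from the robot. Top face 30 mm up, 50 mm wide (x -25 to 25); overhanging edges 4 mm thick (26-30 mm up), open below (web 24 mm wide; base plate 70 x 6 mm). A fixed module of the same kind at y 71 to 107 mm (80 mm high), steel end clamp at y -109 to -100 mm (49 mm high)
- rail_free (a point): Middle part of the rail's free stretch, on its top face: rail x 0, y -20 mm, 30 mm up, 91 mm from the fixed neighbour module and 80 mm from the end clamp; axes as the rail's
- ring_clamp: Bystander: wooden ring clamp 100 x 24 x 20 mm lying along x, origin under its centre
- jar: Bystander: glass jar, 68 mm across, 75 mm high, origin under its centre
- bench_block: Bystander: steel bench block 60 x 60 x 25 mm, origin under its centre
- cover: Bystander: flat grey blank cover 84 x 54 x 18 mm, no jaw or foot, origin under its centre
- hammer: Bystander: hammer with a wooden handle, lying on the bench; origin under its middle
- graver: Bystander: graver with a dark wooden handle (like a screwdriver), lying on the bench; origin under its middle
- pot: Bystander: white ceramic cup, 70 mm across, 80 mm high, origin under its centre
Things that resemble listed ones, but are neither listed nor needed, are in the scene too. Leave any yellow look-alike of the module alone. Of the things shaped like the rail, the aluminium one is meant.

How it is judged:
By the outcome, as a careful person would: the job done as asked, in the order asked, and still so for the second after the job is handed in, with the robot touching nothing.
It also fails if it takes over 61 s, if anything falls off the work surface, if the arm or the gripper's body presses on something with over 40 N, if the wrist force passes 120 N, or if a joint passes its speed limit or range.

## Working session

There is one attempt and no reset: what is moved stays moved. The work goes in short steps, Python scripts to look and compute and a tool call to move; the robot and the scene stay as the last step left them, time stands still between calls to the robot, and variables do not carry over. Pictures are saved under pics/ and viewed, and the job is handed in when it is done.

Besides the shell and the picture viewer there is one more tool, called as name(argument=value, ...) on one line, values as JSON. servo_tool: Moves the arm, as the interface text tells. Its arguments: {"type":"object","properties":{"plan":{"type":"array"},"squeeze":{"type":"number"}},"required":["plan"]}

```bash
mkdir -p pics; cat > h.py <<'E'
from workcell import *
import numpy as np, cv2
from scipy.spatial.transform import Rotation as Ro
def cam(name):
    s=state(); f=grab_frame(name)
    if 'rvec' in f:
        R=cv2.Rodrigues(np.array(f['rvec'],float))[0]; t=np.array(f['tvec'],float).ravel()
        T=np.eye(4);T[:3,:3]=R.T;T[:3,3]=-R.T@t
    else:
        W=np.eye(4);W[:3,:3]=Ro.from_euler('xyz',s['ee_rot'],degrees=True).as_matrix();W[:3,3]=s['ee_pos']
        T=W@np.array(f['tool_from_camera'])
    z=f['range_z']; v,u=np.mgrid[:480,:640]
    P=np.stack([(u-f['cx'])/f['fx']*z,(v-f['cy'])/f['fy']*z,z],-1)@T[:3,:3].T+T[:3,3]
    P[z==0]=np.nan
    return f,P,T
def save(n,c): cv2.imwrite('pics/'+n,c[:,:,::-1])
E
python3 - <<'E'
from h import *
print(state())
for n in ("scene","side","wrist"):
    f,P,T=cam(n); save(n+'0.png',f['color']); np.savez('pics/%s0.npz'%n,P=P,c=f['color'],T=T)
    print(n,T.round(2).tolist(),f['fx'])
E
```

```text
{'time_s': 0.0, 'qpos': array([-1.14402362e+00,  1.83524576e+01,  8.97074882e+01, -1.76771801e-04,
        7.20412808e+01, -1.14636003e+00]), 'qvel': array([ 0.00191523, -0.02146032, -0.0359506 , -0.00729869,  0.05143553,
        0.07245839]), 'effort': array([-5.01459035e-04, -4.12465632e+01, -2.31973493e+01,  7.28826877e-02,
        4.58198413e-02, -1.41870069e-04]), 'ee_pos': array([5.74430427e+02, 3.00264922e-02, 1.73504806e+02]), 'ee_rot': array([-1.79898790e+02, -1.85715079e-03,  9.00023894e+01]), 'force': array([ 0.71015156,  0.1531556 , -0.7421084 ]), 'torque': array([-0.0212424 ,  0.02995523,  0.01423098]), 'gripper_width': 91.31811954654762}
scene [[0.72, 0.45, -0.53, 1216.22], [0.69, -0.48, 0.54, -715.14], [-0.01, -0.75, -0.66, 908.91], [0.0, 0.0, 0.0, 1.0]] 503.93300786571217
side [[0.98, -0.11, 0.13, 383.88], [-0.17, -0.72, 0.67, -731.78], [0.02, -0.68, -0.73, 823.95], [0.0, 0.0, 0.0, 1.0]] 457.4712770922938
wrist [[1.0, 0.0, -0.0, 575.27], [-0.0, -0.96, -0.27, 75.39], [-0.0, 0.27, -0.96, 383.71], [0.0, 0.0, 0.0, 1.0]] 356.49889802370177
```

View pics/scene0.png

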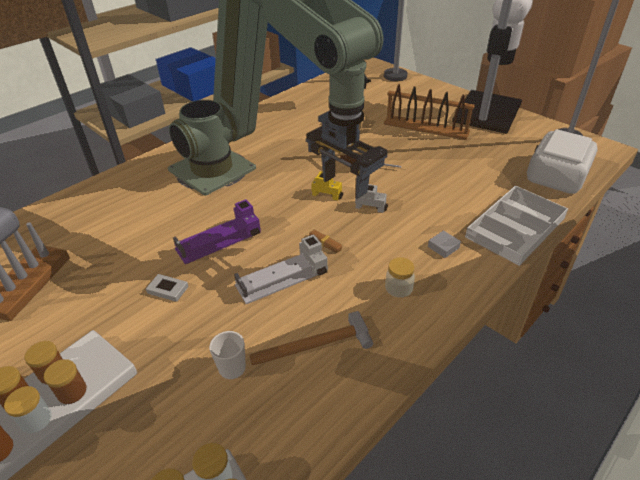

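View pics/side0.png

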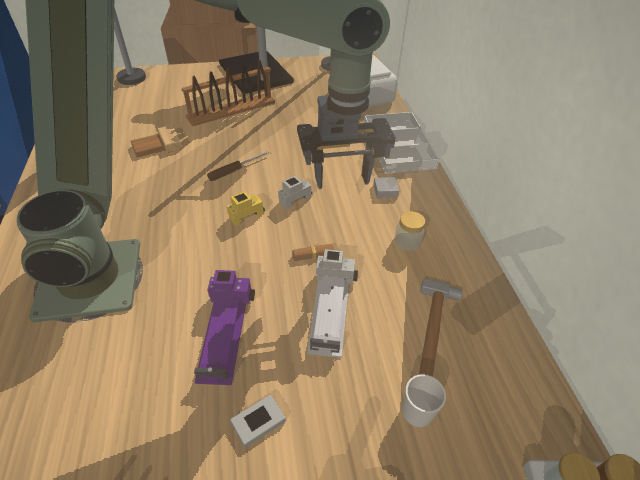

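View pics/wrist0.png

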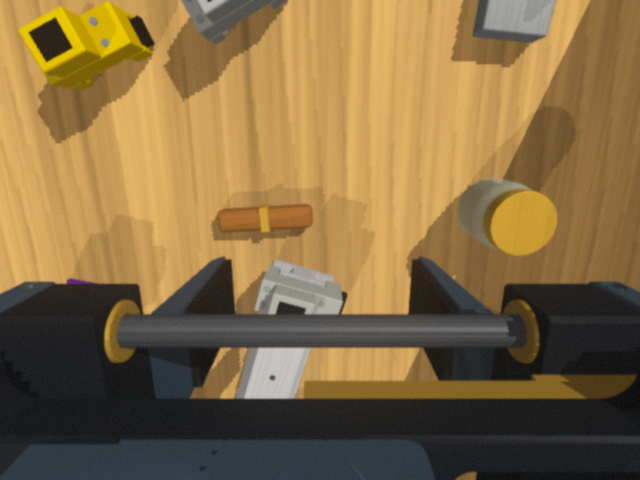

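The scene shows the aluminium rail (scene ~(285,275)) with its fixed module at the far-left end. The loose grey module is at scene (372,200) / side (295,190), and the yellow look-alike is beside it. Next I'll build a top-down map from the depth.

```bash
python3 - <<'E'
from h import *
# top-down map x 250..750, y -350..350 ; 1mm/px ; image col = y flipped (left = +y), row = x far at top
H=np.full((500,700),-1.);C=np.zeros((500,700,3),np.uint8)
for n in("scene","side","wrist"):
    d=np.load('pics/%s0.npz'%n);P=d['P'].reshape(-1,3);c=d['c'].reshape(-1,3)
    ok=np.isfinite(P[:,0])&(P[:,2]<100)&(P[:,2]>-15)
    P=P[ok];c=c[ok]
    r=np.round(750-P[:,0]).astype(int);q=np.round(350-P[:,1]).astype(int)
    k=(r>=0)&(r<500)&(q>=0)&(q<700)
    for a,b,z,cc in zip(r[k],q[k],P[k][:,2],c[k]):
        if z>H[a,b]: H[a,b]=z;C[a,b]=cc
    print(n,np.nanmedian(P[:,2]))
C=cv2.dilate(C,np.ones((2,2)))
save('top.png',C)
h=np.clip(H*2.8,0,255).astype(np.uint8); cv2.imwrite('pics/topz.png',cv2.applyColorMap(cv2.dilate(h,np.ones((2,2))),cv2.COLORMAP_JET))
E
```

```text
scene 1.926793814282405
side 0.20885541676307184
wrist 0.02967698519827877
```

View pics/top.png

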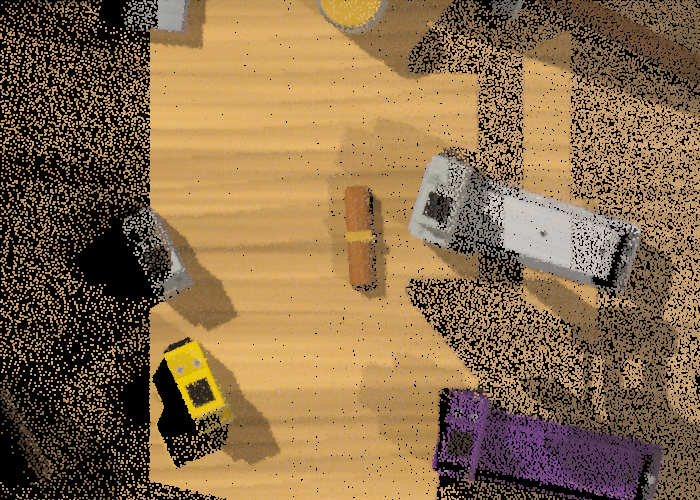

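View pics/topz.png

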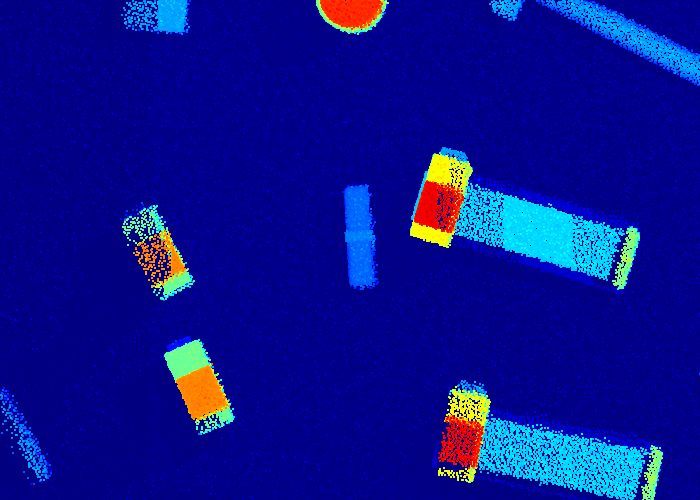

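servo_tool(plan=[[[20,-10,4,0,0,0.13,1],[45,-20,8,0,0,0.27,1],[75,-35,14,0,0,0.41,1],[105,-48,20,0,0,0.55,1],[135,-60,25,0,0,0.69,1],[160,-72,29,0,0,0.83,1],[178,-80,32,0,0,0.97,1],[188,-84,34,0,0,1.08,1],[190,-85,34,0,0,1.134,1],[190,-85,34,0,0,1.134,1],[190,-85,34,0,0,1.134,1]]])

```text
time_s: 1.25
ee_pos: [489.9, 189.9, 140.2]
ee_rot: [180.0, 0.0, 25.1]
force: [-0.1, 0.2, 0.1]
gripper_width: 91.5
```

```bash
python3 - <<'E'
from h import *
s=state();print(s['time_s'],s['ee_pos'],s['ee_rot'],s['force'],s['qpos'])
f,P,T=cam('wrist'); save('w1.png',f['color']); np.savez('pics/w1.npz',P=P,c=f['color'],T=T)
f,P,T=cam('scene'); save('s1.png',f['color']); np.savez('pics/s1.npz',P=P,c=f['color'],T=T)
E
```

```text
1.25 [489.92555048 189.85925008 140.23722446] [1.79993764e+02 1.53294149e-02 2.50961640e+01] [-0.05960099  0.20392648  0.1082921 ] [ 1.99339731e+01  1.53097975e+01  9.91500030e+01 -8.33752821e-03
  6.55549059e+01  8.48412595e+01]
```

View pics/w1.png

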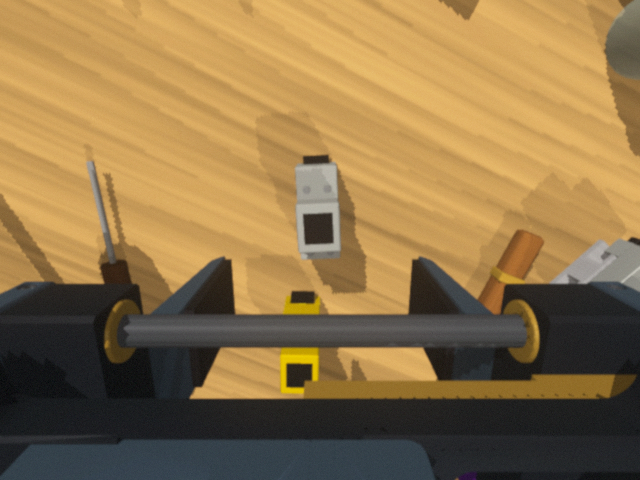

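View pics/s1.png

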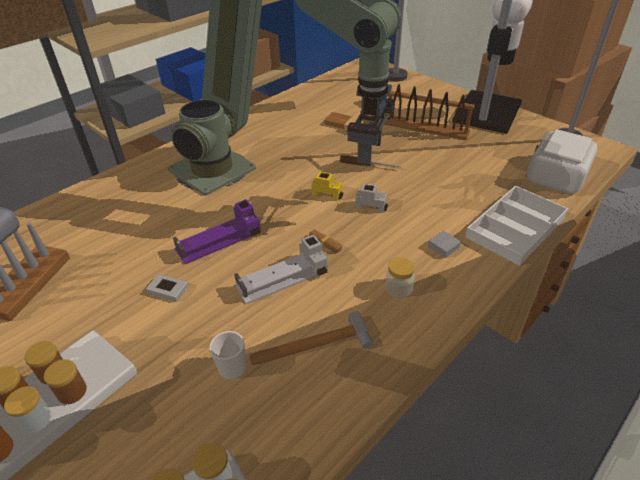

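```bash
python3 - <<'E'
from h import *
for n in('w1','s1','wrist0','side0'):
    d=np.load('pics/%s.npz'%n);P=d['P'];c=d['c'].astype(int)
    grey=(c.max(-1)-c.min(-1)<25)
    m=(abs(P[...,0]-510)<90)&(abs(P[...,1]-190)<60)&(P[...,2]>64.0-3)&(P[...,2]<70)
    m2=(abs(P[...,0]-510)<90)&(abs(P[...,1]-190)<60)&(abs(P[...,2]-43)<2)
    for q,l in((m,'nose'),(m2,'should')):
        if q.sum()>20:
            Q=P[q];r=cv2.minAreaRect(Q[:,:2].astype(np.float32));print(n,l,q.sum(),Q.mean(0).round(1),r)
E
```

```text
w1 nose 2170 [493.  194.   66.8] ((492.02825927734375, 193.49168395996094), (42.322139739990234, 36.05416488647461), 27.813867568969727)
w1 should 1625 [513.7 204.9  42.8] ((498.2522888183594, 196.613037109375), (83.85224914550781, 35.93149948120117), 28.144983291625977)
s1 nose 112 [496.4 189.4  67.1] ((493.56610107421875, 193.23292541503906), (41.094207763671875, 41.00651168823242), 27.18381690979004)
s1 should 96 [508.9 196.1  43.4] ((500.1563720703125, 195.49667358398438), (84.44047546386719, 41.034568786621094), 26.10028076171875)
wrist0 nose 375 [489.4 175.   65.8] ((491.4129943847656, 173.9927215576172), (29.237274169921875, 11.030782699584961), 1.6307671070098877)
wrist0 should 575 [474.4 175.2  42.7] ((487.5549011230469, 174.34317016601562), (61.111392974853516, 25.03160285949707), 0.011652467772364616)
side0 nose 170 [489.6 188.5  65.9] ((489.997802734375, 191.18930053710938), (44.301368713378906, 38.39094161987305), 29.345579147338867)
side0 should 113 [498.1 188.8  42.8] ((496.7056579589844, 193.52500915527344), (85.33223724365234, 38.630611419677734), 27.098907470703125)
```

servo_tool(plan=[[[1,-1,15,0,0,-0.02,0.7],[3,-2,40,0,0,-0.05,0.7],[3.4,-2.4,65,0,0,-0.05,0.7],[3.4,-2.4,85,0,0,-0.05,0.7],[3.4,-2.4,99,0,0,-0.05,0.7],[3.4,-2.4,107,0,0,-0.05,0.7],[3.4,-2.4,109,0,0,-0.05,0.7],[3.4,-2.4,109,0,0,-0.05,0.7],[3.4,-2.4,109,0,0,-0.05,0.4],[3.4,-2.4,109,0,0,-0.05,0.3],[3.4,-2.4,109,0,0,-0.05,0.3],[3.4,-2.4,109,0,0,-0.05,0.3],[3.4,-2.4,109,0,0,-0.05,0.3],[3.4,-2.4,109,0,0,-0.05,0.3]]], squeeze=25)

```text
time_s: 2.75
ee_pos: [492.1, 193.6, 31.4]
ee_rot: [180.0, -0.0, 27.9]
force: [0.2, -0.7, 0.7]
gripper_width: 27.5
```

```bash
python3 - <<'E'
from h import *
f,P,T=cam('wrist'); save('w2.png',f['color'])
f,P,T=cam('scene'); c=f['color'][120:260,280:470]; save('s2.png',cv2.resize(c,None,fx=4,fy=4))
print(state()['gripper_width'],state()['force'])
E
```

```text
27.12436687729744 [-0.03952762 -0.61672188 -0.37622067]
```

View pics/w2.png

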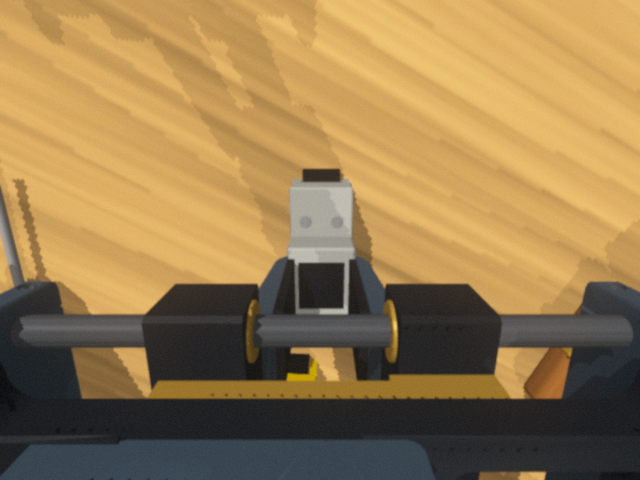

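View pics/s2.png

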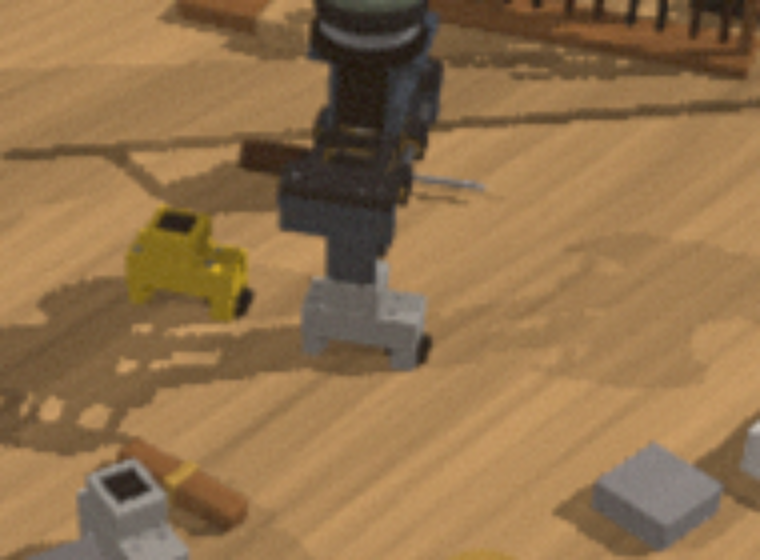

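The wrist view shows the fingers either side of the nose at (320,285), but the width reads 27 mm, exactly as commanded. I'll command it fully shut and see where it stops.

servo_tool(plan=[[[0,0,0,0,0,0,0],[0,0,0,0,0,0,0],[0,0,0,0,0,0,0],[0,0,0,0,0,0,0]]], squeeze=25)

```text
time_s: 3.25
ee_pos: [492.1, 193.6, 31.3]
ee_rot: [180.0, -0.0, 27.9]
force: [-0.0, -0.1, 0.9]
gripper_width: 0.7
```

```bash
python3 - <<'E'
from h import *
print(state())
f,P,T=cam('wrist'); save('w3.png',cv2.resize(f['color'][150:400,200:440],None,fx=2.2,fy=2.2))
E
```

```text
{'time_s': 3.25, 'qpos': array([ 2.02323701e+01,  2.19326548e+01,  1.07187866e+02, -4.16803815e-03,
        5.08767777e+01,  8.23423929e+01]), 'qvel': array([-0.03985937, -0.02226392, -0.03004479,  0.01500393, -0.00321041,
       -0.00652673]), 'effort': array([ 9.61994519e-04, -3.98790300e+01, -1.84677619e+01,  3.57812131e-02,
       -7.14853895e-02,  3.12557158e-04]), 'ee_pos': array([492.09133897, 193.603741  ,  31.34722943]), 'ee_rot': array([ 1.79996435e+02, -2.24652127e-03,  2.78926073e+01]), 'force': array([-0.00294902, -0.09162052,  0.90702844]), 'torque': array([0.06552367, 0.08677729, 0.00945088]), 'gripper_width': 0.739757533098047}
```

View pics/w3.png

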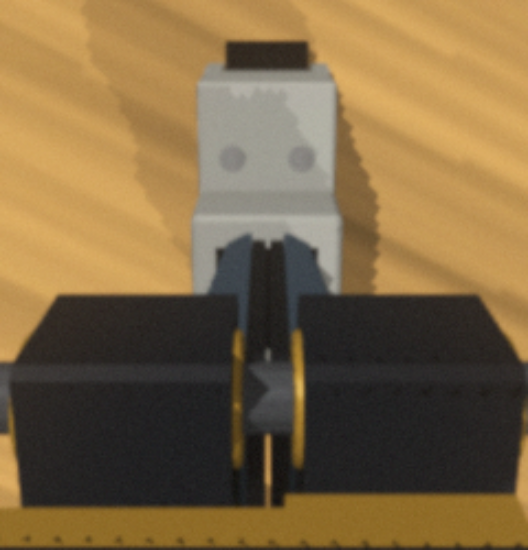

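```bash
python3 - <<'E'
from h import *
for n in('scene','side','wrist'):
    f,P,T=cam(n);c=f['color'].astype(int)
    m=(np.hypot(P[...,0]-492,P[...,1]-193.5)<70)&(P[...,2]>3)&(P[...,2]<200)
    dark=m&(c.max(-1)<110)
    b=dark&(abs(P[...,0]-492)<40)
    print(n,m.sum())
    for z in range(0,160,8):
        k=m&(P[...,2]>=z)&(P[...,2]<z+8)
        if k.sum(): print(z,k.sum(),P[k].mean(0).round(0),P[k].min(0).round(0),P[k].max(0).round(0),c[k].mean(0).round(0))
    if n=='scene': save('s3.png',cv2.resize(f['color'][120:230,310:430],None,fx=5,fy=5))
    if n=='side': save('d3.png',cv2.resize(f['color'][80:230,230:400],None,fx=4,fy=4))
E
```

```text
scene 1249
0 163 [502. 173.   4.] [425. 125.   3.] [558. 254.   8.] [138. 108.  74.]
8 52 [520. 197.  12.] [471. 163.   8.] [546. 231.  16.] [86. 78. 70.]
16 51 [510. 184.  21.] [473. 160.  17.] [547. 224.  24.] [99. 92. 84.]
24 66 [509. 184.  28.] [470. 162.  24.] [543. 224.  32.] [102.  96.  88.]
32 69 [508. 183.  36.] [469. 162.  32.] [543. 221.  40.] [104.  97.  90.]
40 155 [507. 194.  44.] [458. 161.  40.] [541. 230.  48.] [124. 116. 108.]
48 34 [502. 183.  52.] [481. 169.  48.] [524. 215.  56.] [104.  98.  91.]
56 33 [504. 182.  59.] [483. 167.  56.] [519. 211.  63.] [104.  97.  90.]
64 88 [499. 186.  68.] [476. 167.  64.] [519. 218.  72.] [101.  93.  86.]
72 20 [498. 190.  77.] [485. 178.  73.] [511. 207.  80.] [60. 56. 55.]
80 27 [498. 186.  84.] [484. 175.  80.] [514. 208.  88.] [63. 58. 55.]
88 32 [498. 186.  92.] [479. 175.  88.] [513. 203.  96.] [64. 59. 56.]
96 20 [499. 184.  99.] [483. 173.  96.] [512. 194. 102.] [65. 60. 57.]
152 7 [531. 199. 156.] [518. 186. 155.] [538. 228. 158.] [69. 56. 40.]
side 1662
0 42 [489. 178.   5.] [426. 125.   3.] [559. 237.   8.] [132. 11
[... 2163 characters left out ...]
 [503. 193.  80.] [512. 210.  88.] [55. 58. 61.]
88 286 [507. 201.  92.] [502. 192.  88.] [513. 211.  96.] [55. 59. 63.]
96 364 [508. 201. 100.] [502. 191.  96.] [513. 211. 104.] [55. 59. 63.]
104 223 [507. 201. 108.] [503. 193. 104.] [513. 211. 112.] [45. 47. 48.]
112 221 [507. 201. 116.] [505. 197. 112.] [511. 206. 120.] [41. 42. 42.]
120 798 [493. 194. 126.] [480. 186. 120.] [510. 206. 128.] [34. 31. 26.]
128 2 [494. 194. 136.] [490. 192. 136.] [497. 196. 136.] [52. 46. 33.]
136 40 [493. 194. 137.] [488. 190. 136.] [498. 199. 139.] [39. 37. 32.]
144 32 [498. 197. 147.] [494. 193. 145.] [502. 201. 148.] [35. 35. 33.]
152 1678 [526. 211. 157.] [499. 189. 153.] [538. 234. 160.] [48. 43. 37.]
```

View pics/s3.png

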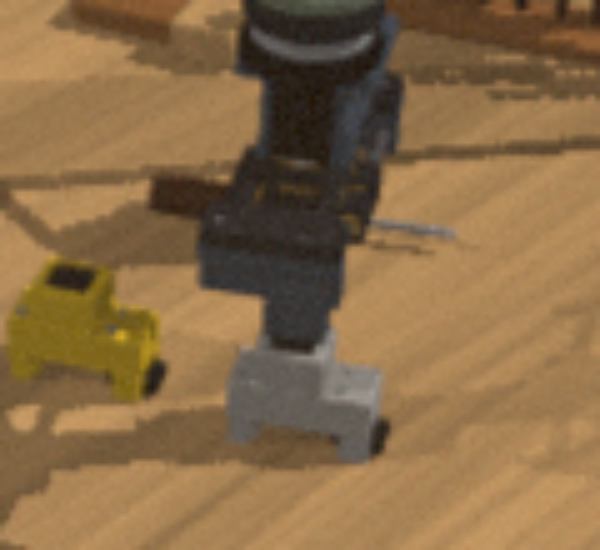

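View pics/d3.png

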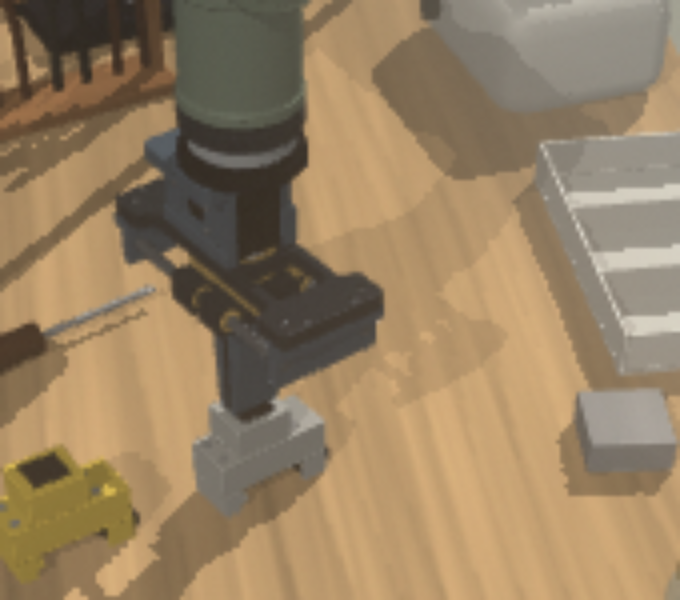

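```bash
python3 - <<'E'
from h import *
# s1: TCP 489.9,189.9,140.2 yaw 25.1; points in tool frame
W=np.eye(4);W[:3,:3]=Ro.from_euler('xyz',[180,0,25.1],degrees=True).as_matrix();W[:3,3]=[489.9,189.9,140.2]
Wi=np.linalg.inv(W)
for n in('s1','w1'):
    P=np.load('pics/%s.npz'%n)['P'];Q=P@Wi[:3,:3].T+Wi[:3,3]
    for z in range(-120,20,10):
        k=(abs(Q[...,0])<60)&(abs(Q[...,1])<110)&(Q[...,2]>=z)&(Q[...,2]<z+10)
        if k.sum(): print(n,z,k.sum(),Q[k].min(0).round(0),Q[k].max(0).round(0),Q[k].mean(0).round(0))
E
python3 - <<'E'
from h import *
f=grab_frame('wrist');print(np.array(f['tool_from_camera']).round(3))
E
```

```text
s1 -120 12 [ -35.  -51. -120.] [  25.   81. -110.] [   7.    5. -117.]
s1 -110 47 [ -16.  -56. -110.] [  19.   65. -100.] [   1.   20. -104.]
s1 -100 50 [ -17.  -51. -100.] [ 19.  62. -90.] [  1.  54. -95.]
s1 -90 53 [-16. -53. -90.] [ 19.  62. -80.] [  3.  54. -85.]
s1 -80 47 [-17. -58. -80.] [ 19.  62. -70.] [  2.  52. -75.]
s1 -70 47 [-16. -46. -70.] [ 19.  61. -60.] [  2.  48. -65.]
s1 -60 55 [-17. -52. -60.] [ 19.  61. -50.] [  5.  39. -55.]
s1 -50 37 [-17. -57. -49.] [ 19.  59. -40.] [  4.  32. -46.]
s1 -40 2 [ -4. -53. -40.] [ 16.  49. -38.] [  6.  -2. -39.]
w1 -120 1428 [  -8.  -79. -120.] [  38.   80. -110.] [   7.  -10. -115.]
w1 -110 1215 [ -16.  -58. -110.] [  19.   58. -100.] [   1.   -9. -105.]
w1 -100 2482 [ -17.  -58. -100.] [ 19.  59. -90.] [  3.  -3. -95.]
w1 -90 1470 [-16. -58. -90.] [ 19.  58. -80.] [  9.   0. -85.]
w1 -80 1134 [-16. -57. -80.] [ 19.  57. -70.] [ 11.  -1. -75.]
w1 -70 954 [-16. -56. -70.] [ 18.  56. -60.] [ 12.   0. -65.]
w1 -60 873 [ -8. -54. -60.] [ 18.  55. -50.] [ 10.   0. -55.]
w1 -50 798 [-13. -54. -50.] [ 19.  54. -40.] [  7.  -0. -45.]
w1 -40 38 [-14. -46. -40.] [ 18.  51. -38.] [  3.   8. -39.]
[[-0.0000e+00 -9.6400e-01 -2.6700e-01  7.5765e+01]
 [ 1.0000e+00 -0.0000e+00  0.0000e+00  1.8300e-01]
 [-0.0000e+00 -2.6700e-01  9.6400e-01 -2.1009e+02]
 [ 0.0000e+00  0.0000e+00  0.0000e+00  1.0000e+00]]
```

The depth from both the wrist and scene cameras shows the real fingertips ending about 39 mm short of the reported TCP. The text says the TCP is at the very end, so I'll get that offset more exactly before going down.

```bash
python3 - <<'E'
from h import *
W=np.eye(4);W[:3,:3]=Ro.from_euler('xyz',[180,0,25.1],degrees=True).as_matrix();W[:3,3]=[489.9,189.9,140.2]
Wi=np.linalg.inv(W)
for n in('s1','w1'):
    P=np.load('pics/%s.npz'%n)['P'];Q=P@Wi[:3,:3].T+Wi[:3,3]
    k=(abs(Q[...,0])<60)&(abs(Q[...,1])<110)&(Q[...,2]>=-70)&(Q[...,2]<-20)
    z=np.sort(Q[k][:,2]);print(n,z[-12:].round(1))
    k2=k&(Q[...,2]>-48); 
    for s in(1,-1):
        kk=k2&(Q[...,1]*s>0);print(np.sort(Q[kk][:,1]*s)[[0,-1]].round(1), np.sort(Q[kk][:,0])[[0,-1]].round(1))
s=state();W[:3,:3]=Ro.from_euler('xyz',s['ee_rot'],degrees=True).as_matrix();W[:3,3]=s['ee_pos'];Wi=np.linalg.inv(W)
for n in('scene','side'):
    f,P,T=cam(n);Q=P@Wi[:3,:3].T+Wi[:3,3];k=(abs(Q[...,0])<25)&(abs(Q[...,1])<25)&(Q[...,2]<-30)&(Q[...,2]>-60)&(f['color'].max(-1)<95)
    print(n,np.sort(Q[k][:,2])[-12:].round(1))
E
```

```text
s1 [-43.4 -43.2 -43.1 -42.8 -42.7 -42.5 -42.  -41.2 -40.9 -40.1 -39.8 -38.2]
[49.2 56.2] [-14.7  18.8]
[42.9 56.9] [ 9.4 17.3]
w1 [-39.1 -39.  -39.  -38.9 -38.9 -38.8 -38.8 -38.7 -38.7 -38.7 -38.6 -37.8]
[45.6 54.2] [-14.5  18.4]
[45.  53.7] [-14.2  18.3]
scene [-36.5 -36.5 -36.2 -35.9 -35.5 -35.3 -35.2 -35.1 -34.9 -34.8 -33.1 -32.7]
side [-35.4 -35.1 -34.8 -34.5 -34.3 -34.1 -34.  -33.7 -33.6 -33.4 -33.2 -32.6]
```

Measured fingertip end: 38.7 mm behind the reported TCP. I'll use that. Open, go down 39 mm, grip.

servo_tool(plan=[[[0,0,0,0,0,0,0.7],[0,0,0,0,0,0,0.7],[0,0,0,0,0,0,0.7],[0,0,0,0,0,0,0.7],[0,0,0,0,0,0,0.7],[0,0,0,0,0,0,0.7]]])

```text
time_s: 4.2
ee_pos: [492.1, 193.6, 31.4]
ee_rot: [180.0, -0.0, 27.9]
force: [-0.1, 0.8, 0.1]
gripper_width: 45.4
```

servo_tool(plan=[[[0,0,5,0,0,0,0.7],[0,0,13,0,0,0,0.7],[0,0,22,0,0,0,0.7],[0,0,30,0,0,0,0.7],[0,0,36,0,0,0,0.7],[0,0,39,0,0,0,0.7],[0,0,39,0,0,0,0.7]]])

```text
time_s: 4.9
ee_pos: [491.8, 193.5, -8.2]
ee_rot: [-180.0, 0.1, 27.9]
force: [-0.2, 0.2, -0.1]
gripper_width: 63.5
```

servo_tool(plan=[[[0,0,0,0,0,0,0.45],[0,0,0,0,0,0,0.35],[0,0,0,0,0,0,0.2],[0,0,0,0,0,0,0.2],[0,0,0,0,0,0,0.2]]], squeeze=30)

```text
time_s: 5.4
ee_pos: [492.3, 193.7, -7.4]
ee_rot: [180.0, -0.0, 27.9]
force: [-0.8, 0.1, 1.8]
gripper_width: 36.2
```

servo_tool(plan=[[[0,0,-5,0,0,0,0.2],[0,0,-18,0,0,0,0.2],[0,0,-40,0,0,0,0.2],[0,0,-65,0,0,0,0.2],[0,0,-90,0,0,0,0.2],[0,0,-104,0,0,0,0.2],[0,0,-110,0,0,0,0.2],[0,0,-110,0,0,0,0.2]]])

```text
time_s: 6.2
ee_pos: [492.2, 193.6, 102.8]
ee_rot: [180.0, -0.0, 27.9]
force: [0.1, -0.2, -2.8]
gripper_width: 36.0
```

```bash
python3 - <<'E'
from h import *
print(state()['gripper_width'],state()['force'],state()['ee_pos'])
f,P,T=cam('wrist'); save('w4.png',f['color']); np.savez('pics/w4.npz',P=P,c=f['color'],T=T)
f,P,T=cam('side');  np.savez('pics/d4.npz',P=P,c=f['color'],T=T); save('d4.png',f['color'])
f,P,T=cam('scene');  np.savez('pics/s4.npz',P=P,c=f['color'],T=T)
for n in('wrist0','s1','s4','side0','d4'):
    d=np.load('pics/%s.npz'%n);P=d['P'];c=d['c'].astype(int)
    grey=(c.max(-1)-c.min(-1)<45)
    m=grey&(P[...,0]>450)&(P[...,0]<620)&(P[...,1]<-95)&(P[...,1]>-300)&(abs(P[...,2]-30)<2.5)
    Q=P[m];r=cv2.minAreaRect(Q[:,:2].astype(np.float32));print(n,m.sum(),Q.mean(0).round(1),r)
    # PCA axis
    u=np.linalg.svd(Q[:,:2]-Q[:,:2].mean(0),full_matrices=False)[2][0];print(np.degrees(np.arctan2(u[1],u[0])))
E
```

```text
36.0012196781885 [ 0.07954205 -0.18897009 -2.77143196] [492.15944044 193.62058124 102.77384814]
wrist0 2304 [ 519.7 -186.5   29.9] ((519.3135375976562, -187.7569122314453), (85.5276107788086, 49.902015686035156), 73.33191680908203)
-120.72698073619107
s1 849 [ 521.3 -188.4   30.6] ((530.8633422851562, -182.61373901367188), (207.01870727539062, 77.71951293945312), 71.31945037841797)
-107.86329338674028
s4 845 [ 521.5 -187.6   30.6] ((531.739990234375, -185.15182495117188), (201.89691162109375, 77.0431137084961), 73.17910766601562)
-107.16454186204959
side0 1473 [ 516.7 -190.5   29.8] ((519.0328979492188, -193.81825256347656), (185.0675506591797, 80.51081085205078), 74.2415542602539)
-106.83142843864496
d4 1459 [ 517.1 -189.2   29.8] ((520.5524291992188, -194.10348510742188), (184.69627380371094, 78.37332916259766), 74.5201416015625)
-107.15249079852934
```

View pics/w4.png

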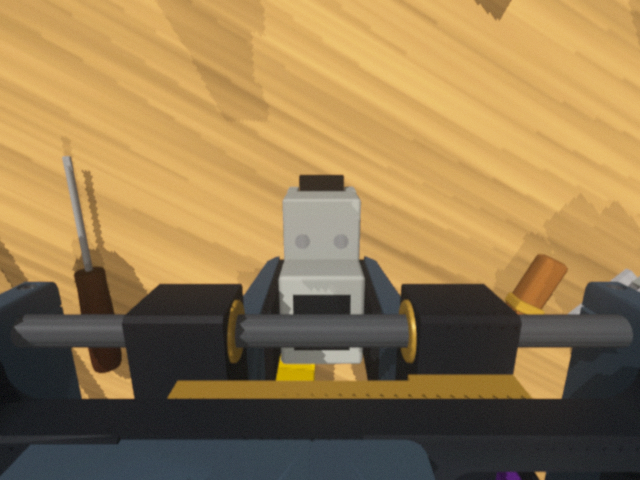

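```bash
python3 - <<'E'
from h import *
a=np.radians(-16.7);ex=np.array([np.cos(a),np.sin(a)]);ey=np.array([-np.sin(a),np.cos(a)])
for n in('wrist0','s1','s4','side0','d4'):
    P=np.load('pics/%s.npz'%n)['P']
    box=(P[...,0]>430)&(P[...,0]<640)&(P[...,1]<-50)&(P[...,1]>-320)
    for z0,l in((80,'nose'),(56,'should'),(49,'clamp')):
        k=box&(abs(P[...,2]-z0)<2.5)
        if k.sum()>15:
            Q=P[k][:,:2]; print(n,l,k.sum(),'x',np.percentile(Q@ex,[1,50,99]).round(1),'y',np.percentile(Q@ey,[1,50,99]).round(1))
    k=box&(abs(P[...,2]-30)<1.5);Q=P[k][:,:2];print('   top x',np.percentile(Q@ex,[1,3,50,97,99]).round(1))
# module in tool
P=np.load('pics/w4.npz')['P'];s=state()
W=np.eye(4);W[:3,:3]=Ro.from_euler('xyz',s['ee_rot'],degrees=True).as_matrix();W[:3,3]=s['ee_pos'];Wi=np.linalg.inv(W)
Q=P@Wi[:3,:3].T+Wi[:3,3]
for z0,l in((-36-38.7,'nose'),(-12-38.7,'should')):
    k=(abs(Q[...,0])<60)&(abs(Q[...,1])<25)&(abs(Q[...,2]-z0)<3);R=Q[k];print(l,k.sum(),R[:,2].mean(),np.percentile(R[:,0],[1,99]),np.percentile(R[:,1],[1,99]))
E
```

```text
wrist0 nose 762 x [525.7 542.5 566.4] y [70.4 83.6 91.6]
wrist0 should 1009 x [511.8 547.4 594.7] y [56.7 81.1 91.6]
wrist0 clamp 165 x [513.3 553.3 593.6] y [90.4 91.2 91.9]
   top x [526.6 527.6 551.3 575.2 576.2]
s1 nose 136 x [525.2 548.1 569.8] y [55.3 72.3 90.5]
s1 should 126 x [511.5 579.  597.2] y [55.6 70.  91. ]
s1 clamp 86 x [515.2 560.6 596.8] y [-124.1 -116.2   86.8]
   top x [524.6 526.4 552.5 577.2 594.4]
s4 nose 134 x [524.1 550.5 569.9] y [55.4 72.4 91.3]
s4 should 121 x [513.8 581.1 598.2] y [55.4 72.1 91.3]
s4 clamp 78 x [521.6 561.2 597.7] y [-124.3 -116.4   89.4]
   top x [525.1 526.5 552.8 578.1 593.3]
side0 nose 221 x [524.6 544.8 565. ] y [51.7 69.2 87.8]
side0 should 240 x [510.4 570.2 592.9] y [51.3 67.3 87.7]
side0 clamp 97 x [513.  550.  590.4] y [-127.8   52.3   55.9]
   top x [524.8 525.9 549.7 573.4 574.4]
d4 nose 221 x [524.7 545.4 564.8] y [52.6 70.1 88.1]
d4 should 246 x [510.4 570.4 593. ] y [51.7 67.4 88. ]
d4 clamp 102 x [511.4 549.6 592.5] y [-127.7   51.7   55.9]
   top x [524.9 525.7 549.7 573.6 574.4]
nose 5092 -75.57872948107541 [-18.95588524  21.8475514 ] [-21.0787159  21.6285039]
should 4870 -51.72605367975094 [18.05553898 49.66542319] [-20.05883052  19.63030199]
```

The module is held at a width of 36.0. In the wrist frame it sits squarely in the grip. The rail's yaw is about -16.7°, with its edges at x' 526/576 (50 mm apart), and its neighbour and clamp agree with the given y values. I'll move to a viewing pose short of the rail.

servo_tool(plan=[[[-6,7,-1,0,0,0.02,0.2],[-22,26,-2,0,0,0.08,0.2],[-46,54,-3,0,0,0.16,0.2],[-74,86,-4,0,0,0.25,0.2],[-103,120,-5,0,0,0.35,0.2],[-132,154,-6,0,0,0.44,0.2],[-160,187,-7,0,0,0.53,0.2],[-186,217,-8,0,0,0.62,0.2],[-209,244,-9,0,0,0.69,0.2],[-226,264,-10,0,0,0.74,0.2],[-234,273,-10,0,0,0.77,0.2],[-236.8,276.1,-10,0,0,0.778,0.2],[-236.8,276.1,-10,0,0,0.778,0.2],[-236.8,276.1,-10,0,0,0.778,0.2]]])

```text
time_s: 7.75
ee_pos: [411.9, -160.2, 112.2]
ee_rot: [-180.0, 0.0, -16.6]
force: [-0.4, 0.2, -2.0]
gripper_width: 36.1
```

```bash
python3 - <<'E'
from h import *
s=state();print(s['ee_pos'],s['ee_rot'],s['force'],s['gripper_width'],s['qpos'])
f,P,T=cam('wrist'); save('w5.png',f['color']); np.savez('pics/w5.npz',P=P,c=f['color'],T=T)
m=(P[...,0]>430)&(P[...,0]<620)&(P[...,1]<-95)&(P[...,1]>-300)&(abs(P[...,2]-30)<2)
Q=P[m];r=cv2.minAreaRect(Q[:,:2].astype(np.float32));print(m.sum(),Q.mean(0).round(1),r)
m=(P[...,0]>430)&(P[...,0]<620)&(P[...,1]<-50)&(P[...,1]>-300)&(abs(P[...,2]-80)<2)
Q=P[m];r=cv2.minAreaRect(Q[:,:2].astype(np.float32));print(m.sum(),Q.mean(0).round(1),r)
E
```

```text
[ 411.90773123 -160.23299126  112.16722672] [-1.79967444e+02  3.18855210e-02 -1.66175814e+01] [-0.39941847  0.19777901 -2.01600592] 36.12109709031377 [-2.27717082e+01  9.50373972e+00  1.11525680e+02  3.37724640e-02
  5.90057762e+01  8.38284822e+01]
15750 [ 519.5 -187.3   29.9] ((523.1187744140625, -188.13815307617188), (172.19554138183594, 78.94088745117188), 73.27816772460938)
3900 [544.  -87.4  79.9] ((543.9155883789062, -86.97427368164062), (36.24949264526367, 41.69820785522461), 73.15711975097656)
```

View pics/w5.png

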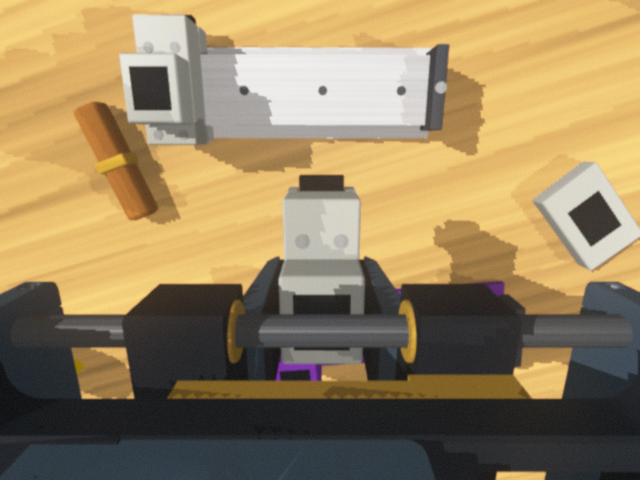

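```bash
python3 - <<'E'
from h import *
P=np.load('pics/w5.npz')['P']
W=np.eye(4);W[:3,:3]=Ro.from_euler('xyz',[180,0,-16.67],degrees=True).as_matrix();W[:3,3]=[412.0,-161.2,112.38]
Wi=np.linalg.inv(W);Q=P@Wi[:3,:3].T+Wi[:3,3]
m=(abs(P[...,2]-30)<2)&(Q[...,0]>70)&(Q[...,0]<160)&(abs(Q[...,1])<120)
R=Q[m]
ys=np.arange(-60,55,5);lo=[];hi=[]
for y in ys:
    k=abs(R[:,1]-y)<2.5
    if k.sum()<20: lo.append(np.nan);hi.append(np.nan);continue
    lo.append(np.percentile(R[k,0],1.0));hi.append(np.percentile(R[k,0],99.))
lo=np.array(lo);hi=np.array(hi)
for e in(lo,hi):
    k=np.isfinite(e);p=np.polyfit(ys[k],e[k],1);print(p, np.degrees(np.arctan(p[0])),np.round(e,1))
print('z top',P[m][:,2].mean())
for z0,l in((-75,'nose'),(-51,'should')):
    for yy in(-12,0,12):
        k=(abs(Q[...,0])<60)&(abs(Q[...,1]-yy)<5)&(abs(Q[...,2]-z0)<2.5);R=Q[k];print(l,yy,k.sum(),R[:,2].mean().round(2),np.percentile(R[:,0],[1,99]).round(1))
k=(abs(Q[...,0])<60)&(abs(Q[...,1])<25)&(abs(Q[...,2]+51)<2.5);print(np.percentile(Q[k][:,1],[1,99]))
E
```

```text
[-8.94516298e-03  8.51031186e+01] -0.5125064167462938 [85.4 85.4 85.4 85.4 85.7 85.4 85.4 85.4 85.4 85.4 85.4 85.4 85.4 84.9
 85.4 84.7 84.7 84.7 84.7 84.7 84.7 84.7 84.7]
[3.25956236e-04 1.34449962e+02] 0.018675915955014097 [134.5 134.4 134.5 134.4 134.3 134.4 134.6 134.4 134.6 134.5 134.5 134.4
 134.4 134.4 134.3 134.4 134.5 134.2 134.4 134.6 134.4 134.4 134.7]
z top 29.864580355348792
nose -12 1276 -74.03 [-20.1  20.4]
nose 0 1294 -74.07 [-20.2  20.4]
nose 12 1240 -73.91 [-20.1  20.4]
should -12 1298 -50.07 [19.9 48.1]
should 0 1325 -49.98 [20.  48.3]
should 12 1268 -49.94 [19.9 48.3]
[-20.09453207  19.39729536]
```

Wrist view w5: the rail's near edge is at tool x 85.0 and the far edge at 134.45, parallel to the module within 0.3°. The module origin sits at tool (5.0, 0, -7.3). I'll tilt 0.30 rad and go to the pre-insert pose, with the lip 6.5 mm short of the edge.

servo_tool(plan=[[[5,0,2,0,0.02,0,0.2],[18,0,8,0,0.07,0,0.2],[36,0,18,0,0.13,0,0.2],[55,0,29,0,0.19,0,0.2],[73,0,40,0,0.24,0,0.2],[87,0,51,0,0.28,0,0.2],[95,0,62,0,0.3,0,0.2],[98.25,0,72,0,0.3,0,0.2],[98.25,0,81,0,0.3,0,0.2],[98.25,0,89,0,0.3,0,0.2],[98.25,0,95,0,0.3,0,0.2],[98.25,0,98.5,0,0.3,0,0.2],[98.25,0,99.4,0,0.3,0,0.2],[98.25,0,99.4,0,0.3,0,0.2],[98.25,0,99.4,0,0.3,0,0.2]]])

```text
time_s: 9.3
ee_pos: [505.9, -189.3, 13.4]
ee_rot: [-180.0, -17.2, -16.7]
force: [-3.7, 1.6, 2.2]
gripper_width: 35.6
```

```bash
python3 - <<'E'
from h import *
s=state();print(s['time_s'],s['ee_pos'],s['ee_rot'],s['force'],s['torque'],s['gripper_width'],s['qpos'])
f,P,T=cam('wrist'); save('w6.png',f['color']); np.savez('pics/w6.npz',P=P,c=f['color'],T=T)
f,P,T=cam('scene'); np.savez('pics/s6.npz',P=P,c=f['color'],T=T); save('s6.png',cv2.resize(f['color'][190:320,220:360],None,fx=5,fy=4.5))
f,P,T=cam('side');  np.savez('pics/d6.npz',P=P,c=f['color'],T=T);save('d6.png',cv2.resize(f['color'][200:370,270:410],None,fx=4,fy=3.5))
E
```

```text
9.3 [ 505.92227807 -189.29890225   13.36757046] [-179.9944811   -17.20158126  -16.68569549] [-3.69007049  1.63704846  2.19708222] [0.36159054 0.61560713 0.13472242] 35.56152521328009 [-23.04170422  17.42577164 121.99239196   4.7136631   23.55140666
  79.60352133]
```

View pics/s6.png

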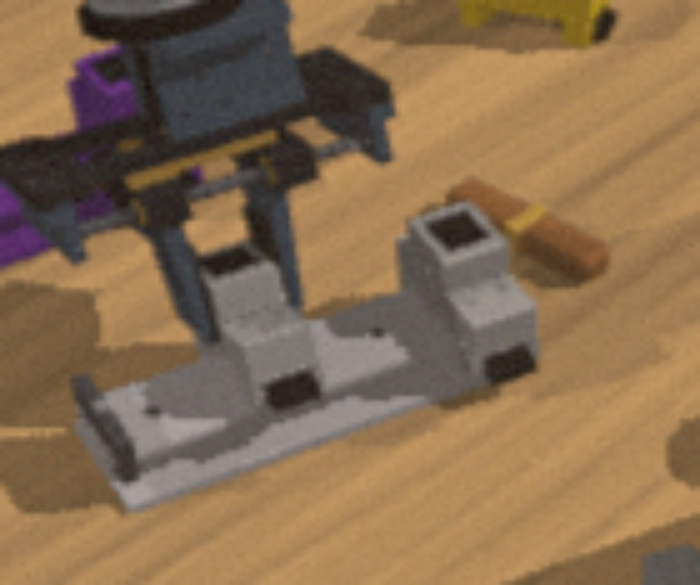

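View pics/d6.png

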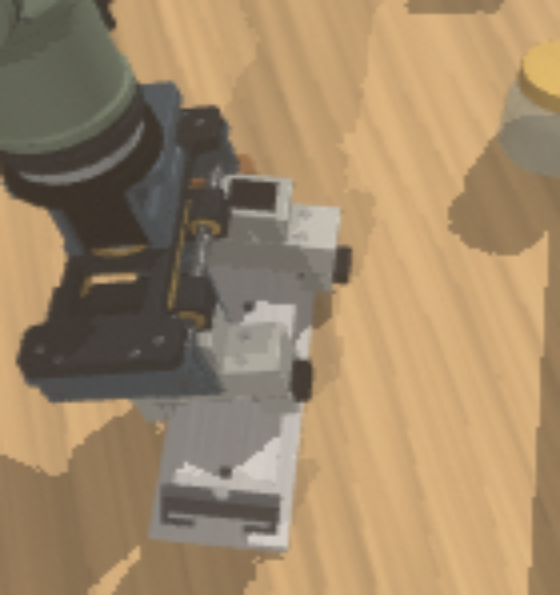

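View pics/w6.png

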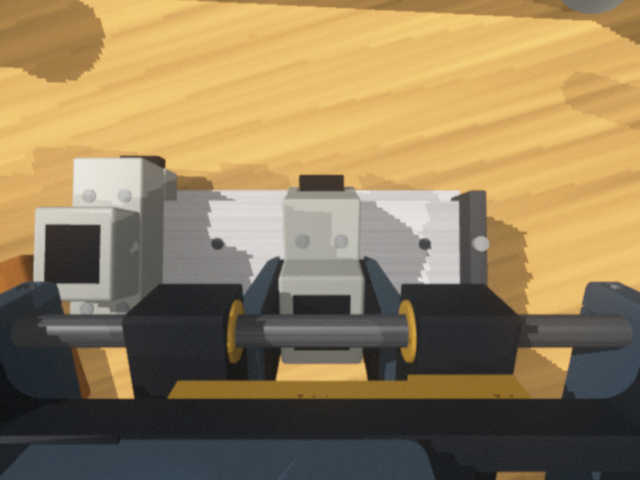

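There is a light contact (about 5 N). The cheek bottom under the foot just touches the rail top at this tilt. I'll back up, check whether the grip slipped, and use a bigger tilt.

servo_tool(plan=[[[1.5,0,-4.8,0,0,0,0.2],[4.4,0,-14.3,0,0.02,0,0.2],[5.9,0,-19.1,0,0.05,0,0.2],[5.9,0,-19.1,0,0.05,0,0.2],[5.9,0,-19.1,0,0.05,0,0.2]]])

```text
time_s: 9.95
ee_pos: [506.1, -189.5, 33.3]
ee_rot: [180.0, -20.1, -16.7]
force: [-1.0, -1.1, -2.6]
gripper_width: 35.8
```

```bash
cat >> h.py <<'E'
def modtool(P,W):
    Wi=np.linalg.inv(W);Q=P@Wi[:3,:3].T+Wi[:3,3]
    for z0,l in((-74.3,'nose'),(-50.3,'should')):
        k=(abs(Q[...,0])<60)&(abs(Q[...,1])<14)&(abs(Q[...,2]-z0)<4);R=Q[k]
        lo,hi=np.percentile(R[:,0],[1,99]);p=np.polyfit(R[:,0],R[:,2],1)
        kk=(abs(Q[...,0])<60)&(abs(Q[...,1])<25)&(abs(Q[...,2]-z0)<4)
        print(l,k.sum(),'x',round(lo,1),round(hi,1),'z',R[:,2].mean().round(2),'slope',p[0].round(4),'y',np.percentile(Q[kk][:,1],[1,99]).round(1))
def toolW(s):
    W=np.eye(4);W[:3,:3]=Ro.from_euler('xyz',s['ee_rot'],degrees=True).as_matrix();W[:3,3]=s['ee_pos'];return W
E
python3 - <<'E'
from h import *
f=None
for n,pos,rot in(('w5',[411.9077,-160.233,112.1672],[-179.967,.0319,-16.6176]),('w6',[505.922,-189.299,13.3676],[-179.99448,-17.20158,-16.6857])):
    modtool(np.load('pics/%s.npz'%n)['P'],toolW(dict(ee_pos=pos,ee_rot=rot)))
s=state();print(s['time_s'],s['ee_pos'],s['ee_rot'],s['force'],s['torque'],s['gripper_width'])
f,P,T=cam('wrist');modtool(P,toolW(s)); np.savez('pics/w7.npz',P=P,c=f['color'],T=T)
E
```

```text
nose 3785 x -19.8 21.0 z -74.15 slope 0.0116 y [-22.3  22.2]
should 3788 x 20.3 48.8 z -50.22 slope 0.0275 y [-21.2  21.4]
nose 3801 x -20.2 20.9 z -74.02 slope 0.0104 y [-22.2  22.3]
should 3803 x 20.1 48.7 z -50.1 slope 0.0275 y [-21.3  21. ]
9.95 [ 506.1096014  -189.48868383   33.30497616] [179.99474337 -20.08711869 -16.69100221] [-0.9535905  -1.07777657 -2.58456501] [ 0.2190868   0.49602848 -0.00878552] 35.80818367449692
nose 3793 x -20.1 20.9 z -74.02 slope 0.012 y [-22.1  22.1]
should 3812 x 20.1 48.7 z -50.07 slope 0.0309 y [-21.3  21.2]
```

servo_tool(plan=[[[-1.5,0,5,0,0,0,0.2],[-3.2,0,11,0,0,0,0.2],[-4.7,0,15.5,0,0,0,0.2],[-5.5,0,17.9,0,0,0,0.2],[-5.5,0,17.9,0,0,0,0.2],[-5.5,0,17.9,0,0,0,0.2]]])

```text
time_s: 10.6
ee_pos: [507.1, -189.7, 14.1]
ee_rot: [-180.0, -20.1, -16.7]
force: [0.2, -0.2, -1.8]
gripper_width: 35.9
```

```bash
python3 - <<'E'
from h import *
s=state();print(s['time_s'],s['ee_pos'],s['ee_rot'],s['force'],s['torque'],s['gripper_width'])
E
```

```text
10.6 [ 507.05738161 -189.70285399   14.1335582 ] [-179.99659422  -20.05022886  -16.68923881] [ 0.21044929 -0.19479208 -1.7560047 ] [0.16087066 0.48603246 0.01935141] 35.91018488277629
```

servo_tool(plan=[[[1.4,0,0.5,0,0,0,0.2],[3.3,0,1.2,0,0,0,0.2],[4.7,0,1.7,0,0,0,0.2],[4.7,0,1.7,0,0,0,0.2]]])

```text
time_s: 11.0
ee_pos: [512.3, -191.3, 14.5]
ee_rot: [180.0, -20.1, -16.7]
force: [1.0, 0.5, -2.7]
gripper_width: 35.8
```

servo_tool(plan=[[[0.9,0,0.35,0,0,0,0.2],[1.9,0,0.7,0,0,0,0.2],[1.9,0,0.7,0,0,0,0.2]]])

```text
time_s: 11.3
ee_pos: [513.9, -191.8, 14.3]
ee_rot: [180.0, -20.1, -16.7]
force: [-0.4, -0.5, -3.7]
gripper_width: 36.2
```

servo_tool(plan=[[[0.5,0,0.17,0,0,0,0.2],[0.9,0,0.35,0,0,0,0.2],[0.9,0,0.35,0,0,0,0.2]]])

```text
time_s: 11.6
ee_pos: [514.7, -192.0, 14.3]
ee_rot: [-180.0, -20.1, -16.7]
force: [0.5, 0.3, -2.5]
gripper_width: 36.1
```

servo_tool(plan=[[[0.5,0,0.17,0,0,0,0.2],[0.9,0,0.35,0,0,0,0.2],[0.9,0,0.35,0,0,0,0.2]]])

```text
time_s: 11.9
ee_pos: [515.7, -192.3, 14.3]
ee_rot: [-180.0, -20.1, -16.7]
force: [0.3, 0.8, -3.3]
gripper_width: 35.5
```

servo_tool(plan=[[[0.5,0,0.17,0,0,0,0.2],[0.9,0,0.35,0,0,0,0.2],[0.9,0,0.35,0,0,0,0.2]]])

```text
time_s: 12.2
ee_pos: [516.6, -192.6, 14.2]
ee_rot: [180.0, -20.1, -16.7]
force: [0.9, 0.5, -2.6]
gripper_width: 36.2
```

```bash
python3 - <<'E'
from h import *
s=state();print(s['time_s'],s['ee_pos'],s['ee_rot'],s['force'],s['torque'],s['gripper_width'])
f,P,T=cam('side');save('d8.png',cv2.resize(f['color'][250:360,290:390],None,fx=6,fy=5))
f,P,T=cam('wrist');modtool(P,toolW(s)); np.savez('pics/w8.npz',P=P,c=f['color'],T=T)
E
```

```text
12.2 [ 516.60187637 -192.55432356   14.23415003] [179.99985647 -20.06446713 -16.68345297] [ 0.86506009  0.47401362 -2.64181783] [ 0.1450112   0.45321325 -0.01765093] 36.16271605076724
nose 3784 x -20.1 20.8 z -74.02 slope 0.0105 y [-22.1  22.4]
should 3809 x 20.0 48.6 z -50.07 slope 0.0287 y [-21.2  21.1]
```

View pics/d8.png

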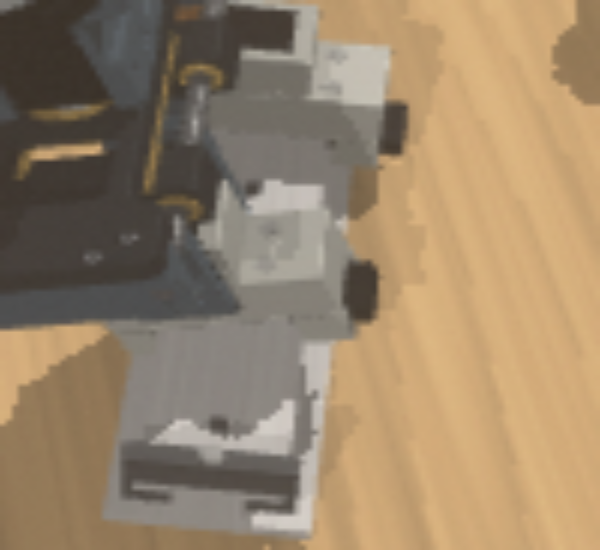

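servo_tool(plan=[[[0.5,0,0.17,0,0,0,0.2],[0.9,0,0.35,0,0,0,0.2],[0.9,0,0.35,0,0,0,0.2]]])

```text
time_s: 12.6
ee_pos: [517.5, -192.8, 14.2]
ee_rot: [180.0, -20.1, -16.7]
force: [-0.5, 0.6, -2.8]
gripper_width: 36.0
```

servo_tool(plan=[[[0.4,0,0.15,0,0,0,0.2],[0.75,0,0.27,0,0,0,0.2],[0.75,0,0.27,0,0,0,0.2]]])

```text
time_s: 12.9
ee_pos: [518.3, -193.1, 14.2]
ee_rot: [-180.0, -20.1, -16.7]
force: [0.6, 0.5, -2.4]
gripper_width: 36.1
```

Nothing has resisted so far. To check the hook, I'll lift 1 mm: a captured lip should pull down on the tool.

servo_tool(plan=[[[0.17,0,-0.47,0,0,0,0.2],[0.34,0,-0.94,0,0,0,0.2],[0.34,0,-0.94,0,0,0,0.2]]])

```text
time_s: 13.2
ee_pos: [518.0, -193.0, 14.9]
ee_rot: [-180.0, -20.0, -16.7]
force: [2.5, -0.6, -5.9]
gripper_width: 36.0
```

```bash
python3 - <<'E'
from h import *
s=state();print(s['time_s'],s['ee_pos'],s['ee_rot'],s['force'],s['torque'],s['gripper_width'])
E
```

```text
13.2 [ 518.04549903 -192.98795157   14.8739699 ] [-179.99495292  -20.03060144  -16.69136743] [ 2.52836976 -0.59587854 -5.89972491] [0.1213403  0.43454675 0.04316015] 36.02270380079502
```

The Z force went from -2.6 to -5.9, so the lip is captured under the edge. Next I'll rock down to 0.22 rad about the hook while still holding.

servo_tool(plan=[[[-0.3,0,0.8,0,0,0,0.2],[-0.6,0,1.1,0,-0.01,0,0.2],[-1.0,0,1.5,0,-0.03,0,0.2],[-1.5,0,1.9,0,-0.055,0,0.2],[-2.0,0,2.4,0,-0.08,0,0.2],[-2.5,0,2.8,0,-0.105,0,0.2],[-2.85,0,3.15,0,-0.12,0,0.2],[-3,0,3.27,0,-0.13,0,0.2],[-3,0,3.27,0,-0.13,0,0.2]]])

```text
time_s: 14.1
ee_pos: [517.0, -192.7, 11.2]
ee_rot: [180.0, -12.6, -16.7]
force: [0.2, -0.6, -2.7]
gripper_width: 36.0
```

```bash
python3 - <<'E'
from h import *
s=state();print(s['time_s'],s['ee_pos'],s['ee_rot'],s['force'],s['torque'],s['gripper_width'])
f,P,T=cam('wrist');modtool(P,toolW(s)); np.savez('pics/w9.npz',P=P,c=f['color'],T=T); save('w9.png',f['color'])
f,P,T=cam('scene');save('s9.png',cv2.resize(f['color'][190:320,220:360],None,fx=5,fy=4.5))
E
```

```text
14.1 [ 516.99635767 -192.69512473   11.22781291] [179.99623721 -12.63894222 -16.68127225] [ 0.19747812 -0.57086362 -2.73871267] [0.11710798 0.35212711 0.01066022] 35.99564593311119
nose 3770 x -19.9 20.9 z -74.04 slope 0.0116 y [-22.3  22.2]
should 3807 x 20.2 48.7 z -50.1 slope 0.0271 y [-21.   21.3]
```

View pics/s9.png

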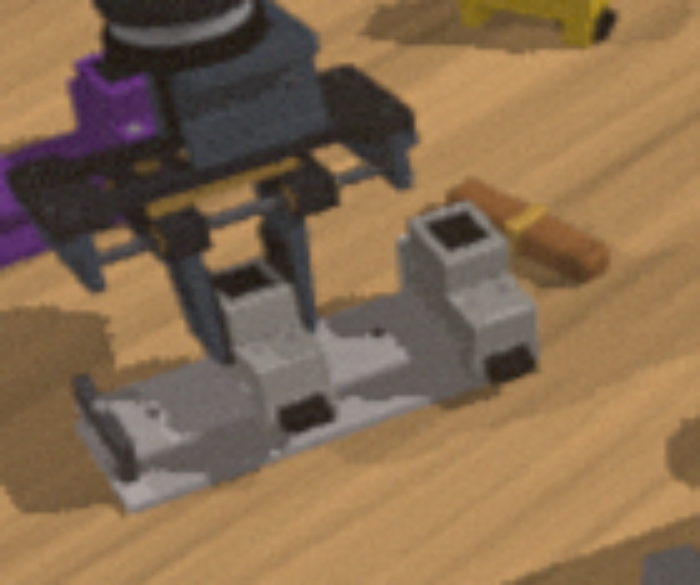

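Still free of force, with the lip hooked and the foot just above the ramp. Releasing, then backing off along the fingers.

servo_tool(plan=[[[0,0,0,0,0,0,0.42],[0,0,0,0,0,0,0.45],[0,0,0,0,0,0,0.5],[0,0,0,0,0,0,0.55],[0,0,0,0,0,0,0.6],[0,0,0,0,0,0,0.6],[0,0,0,0,0,0,0.6]]])

```text
time_s: 14.9
ee_pos: [516.6, -192.6, 11.1]
ee_rot: [-180.0, -12.6, -16.7]
force: [0.4, 0.1, -0.0]
gripper_width: 54.9
```

```bash
python3 - <<'E'
from h import *
s=state();print(s['time_s'],s['ee_pos'],s['ee_rot'],s['force'],s['torque'],s['gripper_width'])
f,P,T=cam('wrist');modtool(P,toolW(s)); np.savez('pics/w10.npz',P=P,c=f['color'],T=T); save('w10.png',f['color'])
E
```

```text
14.9 [ 516.56555915 -192.55799123   11.09237434] [-179.99903279  -12.61059458  -16.68680115] [ 0.41400227  0.0824396  -0.00181586] [ 0.0640186   0.22868488 -0.0140068 ] 54.876683354821324
nose 3750 x -20.0 21.2 z -73.45 slope 0.002 y [-17.6  17.3]
should 3795 x 20.9 49.1 z -49.69 slope 0.0279 y [-17.7  17.4]
```

View pics/w10.png

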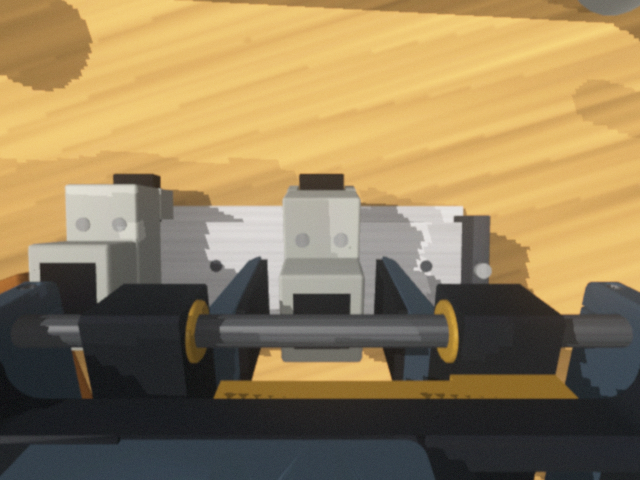

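Released. The module stays hooked, resting on the ramp at about 0.21 rad (wrist shoulder at (320,230)). Retract, close, and go over the shoulder.

servo_tool(plan=[[[0,0,-4,0,0,0,0.6],[0,0,-14,0,0,0,0.6],[0,0,-30,0,0,0,0.6],[0,0,-46,0,0,0,0.6],[0,0,-55,0,0,0,0.5],[8,0,-57,0,0,0,0.2],[22,0,-57,0,0,0,0],[34,0,-57,0,0,0,0],[38.5,0,-57,0,0,0,0],[38.5,0,-50,0,0,0,0],[38.5,0,-37,0,0,0,0],[38.5,0,-25,0,0,0,0],[38.5,0,-18,0,0,0,0],[38.5,0,-16,0,0,0,0],[38.5,0,-16,0,0,0,0]]], squeeze=30)

```text
time_s: 16.45
ee_pos: [548.7, -202.1, 34.4]
ee_rot: [-180.0, -12.5, -16.7]
force: [0.8, 0.7, 0.3]
gripper_width: 0.1
```

```bash
python3 - <<'E'
from h import *
s=state();print(s['time_s'],s['ee_pos'],s['ee_rot'],s['force'],s['torque'],s['gripper_width'])
f,P,T=cam('wrist'); np.savez('pics/w11.npz',P=P,c=f['color'],T=T); save('w11.png',f['color'])
f,P,T=cam('scene');save('s11.png',cv2.resize(f['color'][190:320,220:360],None,fx=5,fy=4.5))
E
```

```text
16.45 [ 548.70845099 -202.13949596   34.36226497] [-179.99125104  -12.51773327  -16.68534497] [0.79358348 0.71692324 0.30187998] [ 0.01973334  0.08941977 -0.07258947] 0.06609890346620832
```

View pics/w11.png

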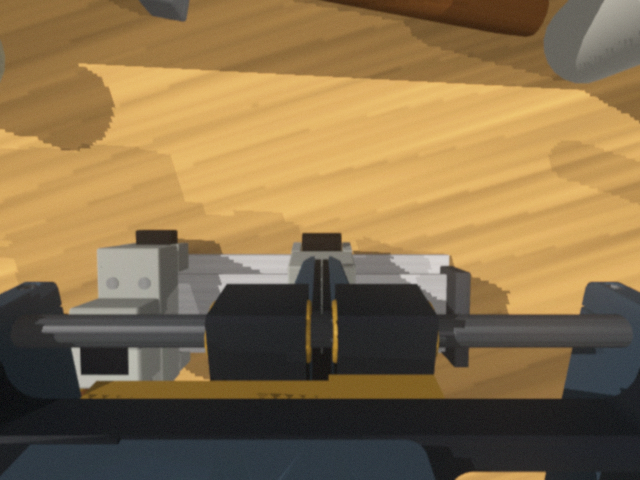

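View pics/s11.png

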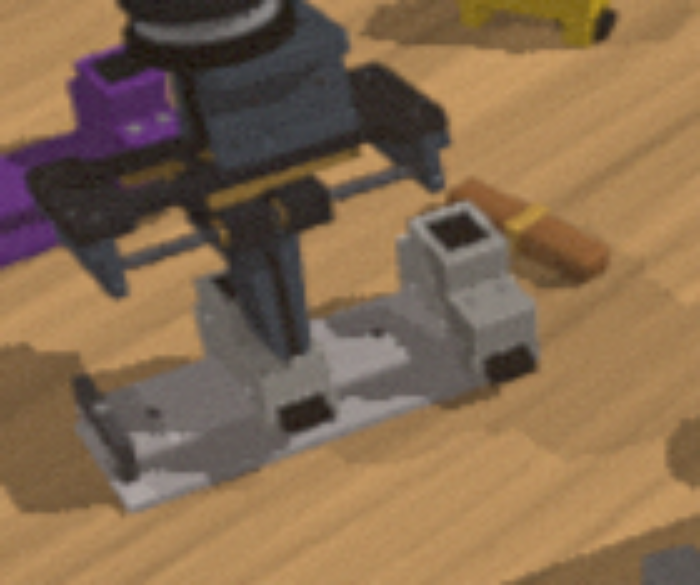

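servo_tool(plan=[[[0,0,1.5,0,0,0,0],[0,0,3,0,0,0,0],[0,0,4,0,0,0,0],[0,0,4,0,0,0,0]]])

```text
time_s: 16.95
ee_pos: [549.8, -202.5, 31.0]
ee_rot: [-180.0, -12.6, -16.7]
force: [0.4, -0.9, 0.4]
gripper_width: 0.4
```

servo_tool(plan=[[[0,0,0.5,0,0,0,0],[0,0,1,0,0,0,0],[0,0,1,0,0,0,0]]])

```text
time_s: 17.25
ee_pos: [550.2, -202.6, 30.2]
ee_rot: [-180.0, -12.6, -16.7]
force: [0.5, 0.4, 0.1]
gripper_width: 0.4
```

servo_tool(plan=[[[0,0,0.5,0,0,0,0],[0,0,1,0,0,0,0],[0,0,1,0,0,0,0]]])

```text
time_s: 17.55
ee_pos: [550.9, -202.9, 29.7]
ee_rot: [180.0, -12.7, -16.7]
force: [-0.2, 0.2, 3.7]
gripper_width: 0.8
```

Contact at 3.7 N. Now I'll rock down in small steps, following the module's rotation about the hook.

servo_tool(plan=[[[-0.26,0,1.17,0,-0.02,0,0],[-0.52,0,2.34,0,-0.04,0,0],[-0.52,0,2.34,0,-0.04,0,0]]])

```text
time_s: 17.85
ee_pos: [551.3, -203.0, 27.4]
ee_rot: [180.0, -10.3, -16.7]
force: [-1.0, -0.0, 5.8]
gripper_width: 0.5
```

servo_tool(plan=[[[-0.22,0,1.18,0,-0.02,0,0],[-0.43,0,2.36,0,-0.04,0,0],[-0.43,0,2.36,0,-0.04,0,0]]])

```text
time_s: 18.15
ee_pos: [552.1, -203.3, 24.9]
ee_rot: [180.0, -8.2, -16.7]
force: [2.4, -0.5, 2.5]
gripper_width: 0.3
```

servo_tool(plan=[[[-0.17,0,1.19,0,-0.02,0,0],[-0.33,0,2.38,0,-0.04,0,0],[-0.33,0,2.38,0,-0.04,0,0]]])

```text
time_s: 18.45
ee_pos: [551.4, -203.0, 22.1]
ee_rot: [180.0, -5.8, -16.7]
force: [1.6, -0.5, 5.4]
gripper_width: 0.5
```

```bash
python3 - <<'E'
from h import *
s=state();print(s['time_s'],s['ee_pos'],s['ee_rot'],s['force'],s['torque'],s['gripper_width'])
f,P,T=cam('scene');save('s12.png',cv2.resize(f['color'][190:320,220:360],None,fx=5,fy=4.5))
f,P,T=cam('side');save('d12.png',cv2.resize(f['color'][250:360,290:390],None,fx=6,fy=5))
E
```

```text
18.45 [ 551.38196459 -203.00683601   22.06695398] [179.99602127  -5.75079695 -16.67908241] [ 1.58303486 -0.50437012  5.38091852] [ 0.01299705 -0.22668375 -0.03458658] 0.5378385003511248
```

View pics/s12.png

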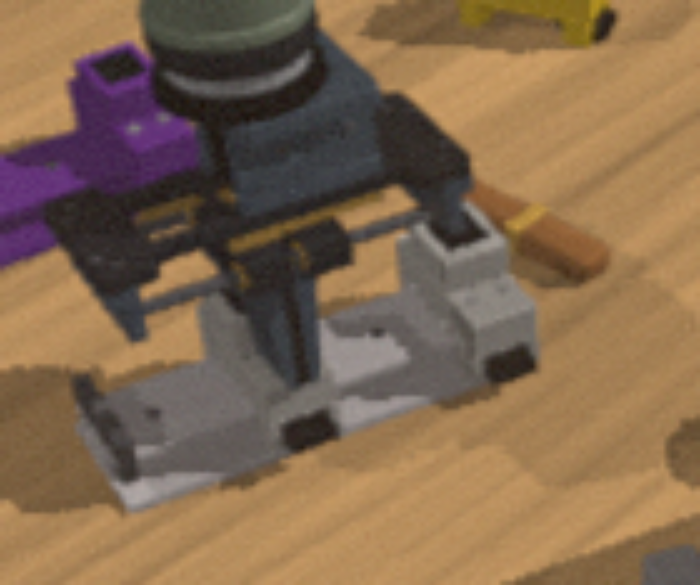

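View pics/d12.png

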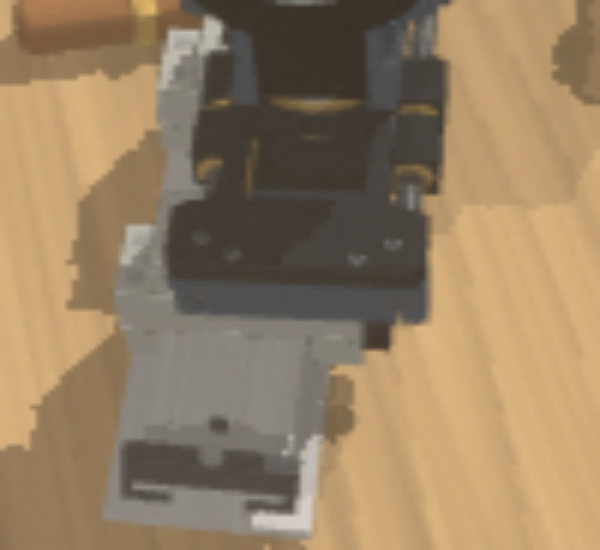

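servo_tool(plan=[[[0.5,0,0.9,0,-0.015,0,0],[0.8,0,1.7,0,-0.03,0,0],[0.8,0,1.9,0,-0.03,0,0]]])

```text
time_s: 18.85
ee_pos: [551.4, -203.0, 20.1]
ee_rot: [-180.0, -3.9, -16.7]
force: [1.4, -1.1, 5.3]
gripper_width: 0.3
```

servo_tool(plan=[[[0.3,0,0.9,0,-0.015,0,0],[0.5,0,1.7,0,-0.03,0,0],[0.5,0,1.9,0,-0.03,0,0]]])

```text
time_s: 19.15
ee_pos: [551.0, -202.7, 17.3]
ee_rot: [-180.0, -2.1, -16.7]
force: [1.3, -0.6, 0.9]
gripper_width: 0.8
```

servo_tool(plan=[[[0.3,0,0.8,0,-0.015,0,0],[0.5,0,1.5,0,-0.03,0,0],[0.5,0,1.5,0,-0.03,0,0]]])

```text
time_s: 19.45
ee_pos: [551.1, -202.7, 16.8]
ee_rot: [-180.0, -0.3, -16.7]
force: [-2.7, 1.4, 7.0]
gripper_width: 0.2
```

The force fell from 5 to 0.9 N (the click), then rose to 7 N with the tips at z ≈ 55.5. A seated shoulder should be at 56. I'll lift off and check.

servo_tool(plan=[[[0.5,0,-3,0,0,0,0],[1,0,-12,0,0,0,0],[1,0,-30,0,0,0,0],[1,0,-55,0,0,0,0],[-10,0,-85,0,0,0,0],[-35,0,-110,0,0,0,0],[-70,0,-125,0,0,0,0],[-95,0,-130,0,0,0,0],[-105,0,-130,0,0,0,0],[-105,0,-130,0,0,0,0]]])

```text
time_s: 20.45
ee_pos: [450.1, -172.6, 146.2]
ee_rot: [-180.0, -0.6, -16.7]
force: [0.1, -0.3, 0.3]
gripper_width: 0.4
```

```bash
python3 - <<'E'
from h import *
s=state();print(s['time_s'],s['ee_pos'],s['ee_rot'],s['force'],s['gripper_width'])
f,P,T=cam('wrist'); save('w13.png',f['color'])
f2,P2,_=cam('scene');save('s13.png',cv2.resize(f2['color'][190:320,220:360],None,fx=5,fy=4.5)); save('s13f.png',f2['color'])
f3,P3,_=cam('side');save('d13.png',cv2.resize(f3['color'][230:370,280:400],None,fx=5,fy=4))
a=np.radians(-16.75);ex=np.array([np.cos(a),np.sin(a)]);ey=np.array([-np.sin(a),np.cos(a)])
for n,Q in(('w',P),('s',P2),('d',P3)):
    X=Q[...,:2]@ex-550.8;Y=Q[...,:2]@ey+15.7;Z=Q[...,2]
    for z0,l in((80,'nose'),(56,'should')):
      for yr in((-60,40),(60,115)):
        k=(abs(Z-z0)<4)&(abs(X)<60)&(Y>yr[0])&(Y<yr[1])
        if k.sum()>20:
            p=np.polyfit(X[k],Z[k],1);print(n,l,yr,k.sum(),'X',np.percentile(X[k],[1,99]).round(1),'Y',np.percentile(Y[k],[1,99]).round(1),'Z',Z[k].mean().round(2),'slope',p[0].round(3))
E
```

```text
20.45 [ 450.08476044 -172.58309424  146.23093045] [-179.99964445   -0.61118812  -16.69514057] [ 0.10915666 -0.31595666  0.32854162] 0.43259742379530325
w nose (-60, 40) 2670 X [-26.3  15.3] Y [-37.3  -2.1] Z 79.89 slope 0.002
w nose (60, 115) 2712 X [-25.5  15.9] Y [ 71.6 106.6] Z 79.84 slope -0.002
w should (-60, 40) 2150 X [-39.7  43.6] Y [-37.1  -2.4] Z 55.84 slope -0.002
w should (60, 115) 2397 X [-39.9  43.3] Y [ 71.4 106.7] Z 55.81 slope 0.001
s nose (-60, 40) 195 X [-26.2  17.8] Y [-37.5  -2.4] Z 80.89 slope -0.019
s nose (60, 115) 190 X [-25.2  18.8] Y [ 71.5 106.7] Z 80.82 slope -0.023
s should (-60, 40) 193 X [-36.8  46.5] Y [-37.9  -2. ] Z 56.52 slope 0.003
s should (60, 115) 170 X [-36.9  46.8] Y [ 71.  107.1] Z 56.75 slope 0.012
d nose (-60, 40) 309 X [-27.1  14. ] Y [-41.   -4.3] Z 79.77 slope -0.002
d nose (60, 115) 247 X [-26.4  14.1] Y [ 67.8 105.2] Z 79.84 slope 0.005
d should (-60, 40) 348 X [-40.9  41.9] Y [-41.4  -4.9] Z 55.75 slope -0.001
d should (60, 115) 283 X [-40.4  42.1] Y [ 67.7 105. ] Z 55.51 slope 0.001
```

View pics/s13.png

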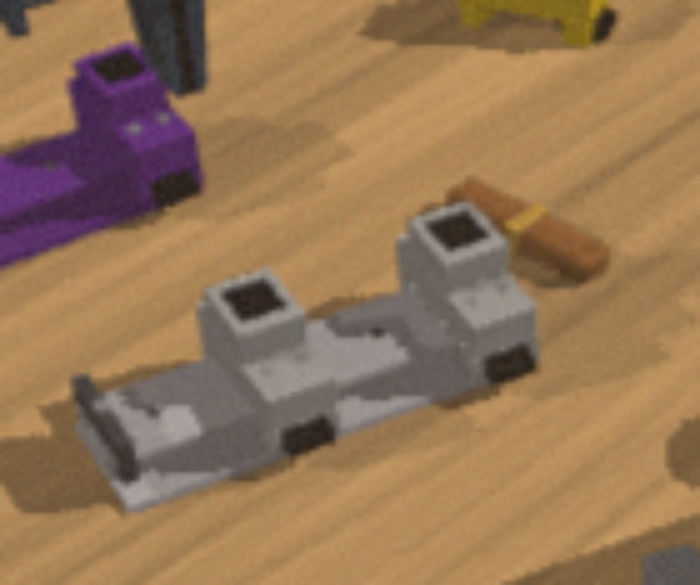

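View pics/d13.png

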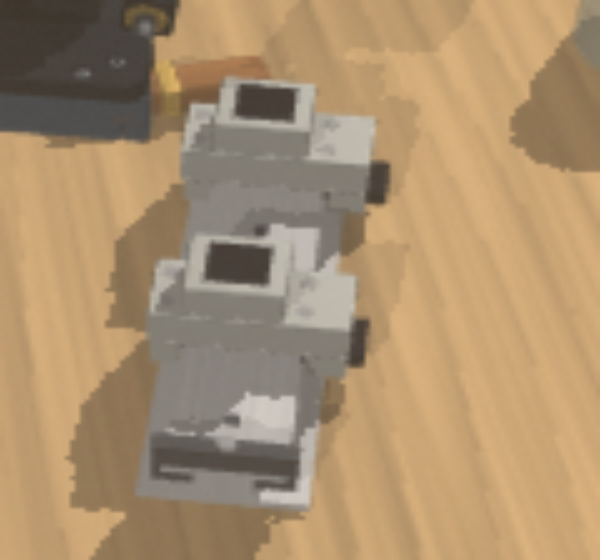

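View pics/w13.png

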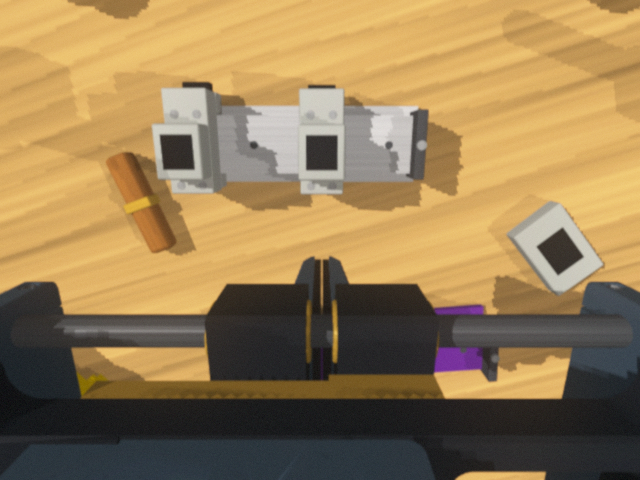

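The module sits flat at the same height as its fixed neighbour (nose z 79.9, shoulder 55.8, slope about 0). It is centred within about 0.7 mm, its foot looks like the neighbour's, and the robot is clear. Handing in.

```bash
python3 -c "
from workcell import *
print(job_done())"
```

```text
the job is handed in; nothing more can be done
None
```

The loose grey module is on the aluminium rail at about rail y -20 mm, hooked lip first, clicked down and released. I handed the job in at about 20.6 s.

**How it went**
- I gripped the module across its nose and brought it to the rail's near edge tilted 0.35 rad. I slid the lip in with no sideways force, and a 1 mm lift confirmed it was caught, adding about 3 N of downward pull.
- I rocked it to 0.22 rad while holding it, let go, then pressed the shoulder down with closed fingers. The readings, taken about every 0.3 s, rose to 5–6 N, dropped to 0.9 N at the click, then reached 7 N once it was seated.

**Last checks**
- **Seating:** the wrist camera put the nose at z 79.9 mm and the shoulder at 55.8 mm with almost no slope, the same as the fixed neighbour and within 1 mm of the centre line. The scene and side cameras also showed it level with the neighbour.
- **Robot:** it was clear of everything at hand-in, with no force on the wrist.
- **Bystanders:** the ones near the rail looked unmoved. I did not measure the others against their starting positions.

**What disagreed or went wrong**
- **Fingertips:** they end about 39 mm behind the reported tool point, although the interface text says the tool point is at the very end. My first grip therefore closed above the nose without touching it. I measured the offset and corrected for it.
- **Light touch:** my first approach, tilted 0.30 rad, brought the foot end down on the rail top at about 5 N. I backed off, found the module had not slipped, and tilted further.

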